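# Prove, isolate, tag and prove dead

## Task

Make the kitchen's supply safe for the electrician: with the isolator still on, prove the tester by turning the black test handle to on and back to off, and then turn the red isolator handle to off and leave it there. Only then clip every service tag lying on the worktop onto the snap hook of its own colour, pushing its ring past the sprung gate so that it hangs inside with the gate shut. When all the tags hang, prove the supply dead by turning the test handle to on and back to off once more, and do not disturb the salt shaker or the mug.

Things in the scene. Friction and masses are not known exactly. Their poses are not given: they have to be found in the camera images.
- tag_red_grip (a point): Centre of the red service tag's block (may be absent). One rigid piece, 35 g: red plastic block 58 mm long (x), 16 mm high, 24 mm wide with a 7 mm high rib at mid-height 30 mm across (y: grip there), and a fixed steel ring at its +x end. Lies flat on the worktop (this point 8 mm up), the same either way up. x points from block to ring.
- tag_red_eye (a point): Centre of that tag's ring (its eye), 42 mm from the centre of the block along x, in the tag's middle plane. The ring lies in the tag's x-y plane; hole about 22 mm, wire 5 mm thick.
- hook_red_bowl (a point): Inner bottom of the bowl of the red-plated snap hook on the tag rack (fixed aluminium bar, top 160 mm up; hooks 70 mm apart). x points to the bar, z up. J of 7 mm rod; its nose top stands 60 mm above and 16.5 mm in front (-x) of this point, 31 mm in front of the shank and 10 mm above bar and shank; free above. A hanging tag's eye centre lies about 11 mm below this point.
- gate_red (a joint): Brass sprung gate of the red hook, hinged on the shank, reaching to the nose: 0 shut, up to 1.55 rad pushed down; never opens upward. Spring 1.5 to 4 N. Hold the tag level, its x along the hook's x, eye over the nose, push straight down: the ring's far side opens the gate, which shuts above it once the eye is 47 mm below the nose top (push 53). Let go: the tag swings down and hangs.
- tag_blue_grip (a point): Centre of the blue service tag's block (may be absent). One rigid piece, 35 g: blue plastic block 58 mm long (x), 16 mm high, 24 mm wide with a 7 mm high rib at mid-height 30 mm across (y: grip there), and a fixed steel ring at its +x end. Lies flat on the worktop (this point 8 mm up), the same either way up. x points from block to ring.
- tag_blue_eye (a point): Centre of that tag's ring (its eye), 42 mm from the centre of the block along x, in the tag's middle plane. The ring lies in the tag's x-y plane; hole about 22 mm, wire 5 mm thick.
- hook_blue_bowl (a point): Inner bottom of the bowl of the blue-plated snap hook on the tag rack (fixed aluminium bar, top 160 mm up; hooks 70 mm apart). x points to the bar, z up. J of 7 mm rod; its nose top stands 60 mm above and 16.5 mm in front (-x) of this point, 31 mm in front of the shank and 10 mm above bar and shank; free above. A hanging tag's eye centre lies about 11 mm below this point.
- gate_blue (a joint): Brass sprung gate of the blue hook, hinged on the shank, reaching to the nose: 0 shut, up to 1.55 rad pushed down; never opens upward. Spring 1.5 to 4 N. Hold the tag level, its x along the hook's x, eye over the nose, push straight down: the ring's far side opens the gate, which shuts above it once the eye is 47 mm below the nose top (push 53). Let go: the tag swings down and hangs.
- tag_yellow_grip (a point): Centre of the yellow service tag's block (may be absent). One rigid piece, 35 g: yellow plastic block 58 mm long (x), 16 mm high, 24 mm wide with a 7 mm high rib at mid-height 30 mm across (y: grip there), and a fixed steel ring at its +x end. Lies flat on the worktop (this point 8 mm up), the same either way up. x points from block to ring.
- tag_yellow_eye (a point): Centre of that tag's ring (its eye), 42 mm from the centre of the block along x, in the tag's middle plane. The ring lies in the tag's x-y plane; hole about 22 mm, wire 5 mm thick.
- hook_yellow_bowl (a point): Inner bottom of the bowl of the yellow-plated snap hook on the tag rack (fixed aluminium bar, top 160 mm up; hooks 70 mm apart). x points to the bar, z up. J of 7 mm rod; its nose top stands 60 mm above and 16.5 mm in front (-x) of this point, 31 mm in front of the shank and 10 mm above bar and shank; free above. A hanging tag's eye centre lies about 11 mm below this point.
- gate_yellow (a joint): Brass sprung gate of the yellow hook, hinged on the shank, reaching to the nose: 0 shut, up to 1.55 rad pushed down; never opens upward. Spring 1.5 to 4 N. Hold the tag level, its x along the hook's x, eye over the nose, push straight down: the ring's far side opens the gate, which shuts above it once the eye is 47 mm below the nose top (push 53). Let go: the tag swings down and hangs.
- tag_green_grip (a point): Centre of the green service tag's block (may be absent). One rigid piece, 35 g: green plastic block 58 mm long (x), 16 mm high, 24 mm wide with a 7 mm high rib at mid-height 30 mm across (y: grip there), and a fixed steel ring at its +x end. Lies flat on the worktop (this point 8 mm up), the same either way up. x points from block to ring.
- tag_green_eye (a point): Centre of that tag's ring (its eye), 42 mm from the centre of the block along x, in the tag's middle plane. The ring lies in the tag's x-y plane; hole about 22 mm, wire 5 mm thick.
- hook_green_bowl (a point): Inner bottom of the bowl of the green-plated snap hook on the tag rack (fixed aluminium bar, top 160 mm up; hooks 70 mm apart). x points to the bar, z up. J of 7 mm rod; its nose top stands 60 mm above and 16.5 mm in front (-x) of this point, 31 mm in front of the shank and 10 mm above bar and shank; free above. A hanging tag's eye centre lies about 11 mm below this point.
- gate_green (a joint): Brass sprung gate of the green hook, hinged on the shank, reaching to the nose: 0 shut, up to 1.55 rad pushed down; never opens upward. Spring 1.5 to 4 N. Hold the tag level, its x along the hook's x, eye over the nose, push straight down: the ring's far side opens the gate, which shuts above it once the eye is 47 mm below the nose top (push 53). Let go: the tag swings down and hangs.
- isolator (a joint): Red rotary isolator handle on the yellow disc, on the panel's top at the robot's left end (+y). 0 = on (as found): pointer at the green mark; 1.047 = off: turned 60 degrees anticlockwise seen from above, pointer at the black mark straight away from the robot. It snaps to whichever end is nearer; about 0.1 N m.
- isolator_grip (a point): Middle of the isolator handle's bar, at the height to grip, on its vertical turning axis. The bar is 60 mm long (this frame's x, pointing along the white pointer line; turns with the handle), 16 mm wide (y) and 28 mm high; its top is 12 mm above this point, about 104 mm above the worktop. The panel is a fixed grey box 100 x 250 x 66 mm.
- tester (a joint): Black rotary test handle on the grey disc on the same panel, 124 mm to the right (-y) of the isolator's. Same shape and motion: 0 = off (as found, black mark), 1.047 = on (green mark), 60 degrees clockwise seen from above; snaps to the nearer end.
- tester_grip (a point): Middle of the test handle's bar, same shape and frame as the isolator's.
- salt: Salt shaker, glass with grey top, 44 x 44 x 90 mm, a bystander; origin at the centre of its underside.
- mug: Green mug 86 x 116 x 94 mm, a bystander; origin at the centre of its underside.

How it is judged:
On the way, in this order (a step that is already met when the one before it is completed fails the run):
1. the test handle is on, the isolator still on (value of joint tester above 0.92 rad and value of joint isolator below 0.12 rad), for 0.2 s.
2. the test handle is off again, the isolator still on (value of joint each of tester, isolator below 0.12 rad), for 0.2 s.
3. the isolator is off (value of joint isolator above 0.927 rad), for 0.2 s.
4. every tag present hangs inside the hook of its colour, gate shut, isolator still off (distance between tag_red_eye and hook_red_bowl below 0.022 m and value of joint each of gate_red, gate_blue, gate_yellow, gate_green below 0.25 rad and distance between tag_blue_eye and hook_blue_bowl below 0.022 m and distance between tag_yellow_eye and hook_yellow_bowl below 0.022 m and distance between tag_green_eye and hook_green_bowl below 0.022 m and value of joint isolator above 0.927 rad), for 0.3 s.
5. the test handle is on, with all tags hung and the isolator off (all of step 4 and value of joint tester above 0.92 rad), for 0.2 s.
At the end, for the whole second after the job is handed in: Every tag present hangs by its ring in the hook of its own colour (eye centre within 22 mm of the bowl's bottom) with the gate shut (below 0.25 rad), hanging still (below 0.05 m/s); isolator off (above 0.927 rad) and test handle off (below 0.12 rad) (all of step 4 and value of joint tester below 0.12 rad and linear speed of each of tag_red, tag_blue, tag_yellow, tag_green below 0.05 m/s); the robot touches nothing.
It fails at once if a tag was clipped while the isolator was on (value of joint isolator below 0.5 rad and (distance between tag_red_eye and hook_red_bowl below 0.022 m or distance between tag_blue_eye and hook_blue_bowl below 0.022 m or distance between tag_yellow_eye and hook_yellow_bowl below 0.022 m or distance between tag_green_eye and hook_green_bowl below 0.022 m)).
It fails at once if the salt shaker or the mug was disturbed (shifted more than 30 mm) (distance of any of salt, mug from where it was at the start of the episode above 0.03 m).
Of tag_red, tag_blue, tag_yellow, tag_green only 3 to 4 are there at a start; the rules pass over those that are not, and their reading is None.
At some moment in a run one of tag_red, tag_blue, tag_yellow, tag_green may be knocked a few centimetres aside while the robot is not near it.
Once in a run the grip may slacken for a moment while it holds something.
It also fails if it takes over 210 s, if anything falls off the work surface, if the arm or the gripper's body presses on something with over 40 N, if the wrist force passes 120 N, or if a joint passes its speed limit or range.

## Robot

A 6-joint arm with a two-finger parallel gripper is mounted at the origin on a cart in front of the work surface, level with it; the furniture and walls round the work are solid. World frame = base frame: x ahead of the robot, y to its left, z up, the work surface at z = 0. Lengths are in m, angles in rad, forces in N, time in s.
With the tool pointing down it reaches from about 0.35 to 0.775 m from the base axis. Payload 5.5 kg.
Tool frame: the origin (TCP) lies at the very end of the fingers, on their centre line; the grasp point (between the pads) lies 19 mm behind it; z points along the fingers, y is the line along which they close (so a half turn about z gives the same grasp; the last joint's range is limited). The gripper opens to 85 mm and grips with 20 to 120 N. Pads are 22 mm wide; open, the fingers measure 114 mm over their backs; the gripper's body (76 mm by 85 mm) begins 54 mm behind the grasp point. The pads swing forward as they close: fully open they stand 13 mm farther back than shut.
Start: joints at [-0.14, 0.313, 0.046, 1.304, 0, 1.431], TCP at [0.575, -0, 0.231] pointing down, gripper open.
Joint ranges: [-2.76, 2.76], [-0.86, 1.69], [-1.03, 1.26], [-2.2, 2.34], [-1.47, 1.5], [-3.14, 3.14]. Speed limits (rad/s): [2.57, 2.57, 3.14, 3.14, 3.14, 3.14].

## Interface

Orientations are given as a unit quaternion [w, x, y, z].
In Python, from workcell import env, cams, ticket, spotter gives the robot as it stands.
- The arm moves only by the tool jog_arm, never from a script. Its argument "increments" is a list that holds one entry, the list of rows, each a list of 7 numbers: the shift along the tool's x, y, z in units of 0.25 m (1.0 is 0.25 m), then the turn, a rotation vector about the tool's x, y, z in units of 180 degrees (1.0 is 180 degrees), then the closure in counts, from 0 (fully open) to 255 (shut). A call has 1 to 20 rows; each row shifts and turns the commanded pose from where the row before left it, along the tool's axes as they then stand; what a row does not reach is not made up. A row lasts 1/10 s, in which the tool goes at most 50 mm and 8.59 degrees, less where a joint would pass 70% of its speed; a pose out of reach is approached as far as the arm can. A call with a number of a shift or a turn outside -1 to 1 is refused whole. A call with a gripper value outside its range is refused whole. The fingers move at their own pace and stop on an object; "force" is the grip in N (left out, the last holds). Time passes only in rows, so rows that do not move let the fingers close. It gives the time, the measured TCP pose, the force, the opening and the grip force at its end, in the units of the state.
- env.get_state(): the state, without advancing time (a new reading comes with each control period).
- cams.read_camera(name): name is "scene" or "side" or "wrist"; returns a dict with "pixels" (420x560x3 uint8, red, green, blue), "fx", "fy", "cx", "cy" (pixels), "xyz" and "attitude" of the camera in the world; the wrist camera has in their place "mount" (4x4, takes a point from camera to tool coordinates, whose origin is the TCP and whose axes are the flange's). Camera axes: x right, y down, z forward; pixel columns grow to the right and rows downward; lengths in m; the calibration is good to about 2 mm. A picture is of the moment at which its call begins: read the wrist's pose just before it. There is no depth.
- ticket.hand_in(): hands the job in; it is judged then, once.
Trained networks look in the newest picture that a camera, given by its name, has taken for a name from the list of things; names that differ only in an ending like _2 or _b are one class to them, and where a whole thing is asked for, a point or a joint stands for the part that bears it (a point fixed in the world has none). Each returns a list of dicts, best first, with "conf" (0 to 1); they miss things now and then, are a little off and sometimes report something else, mostly with a low value. They report only what shows in the picture. A call takes as long as a camera call.
- spotter.find_in(target, camera): "uv" ([column, row] in pixels, amid what is visible of it).
- spotter.cut_out(target, camera): "region" (420x560 bool, what is visible of it) and "uv" ([column, row] in pixels, amid what is visible of it).
- spotter.landmark_of(target, camera): "uv" ([column, row] in pixels: a listed point, or the origin of a listed thing).
The state is a dict: "clock": time; "joint_pos": joint angles; "qvel": joint speeds; "tau": joint torques, N m; "tcp_pos": TCP position; "orientation": TCP orientation; "wrist_force": force on the tool from outside, world axes, zero at the start; "ft_torque": the same for the moment, N m; "finger_gap": finger opening in m; "grip_force": force on a finger pad.
Only numpy, scipy, OpenCV 4.12 (cv2) and the standard library are available. Lean on these libraries where they do the work, as an engineer would, in place of code of your own. Each camera call takes 0.05 s, during which the arm holds its last target. There are 200 camera calls.

## Working session

There is one attempt and no reset: what is moved stays moved. The work goes in short steps, Python scripts to look and compute and a tool call to move; the robot and the scene stay as the last step left them, time stands still between calls to the robot, and variables do not carry over. Pictures are saved under pics/ and viewed, at most 14 in all, crops included, and the job is handed in when it is done.

Besides the shell and the picture viewer there is one more tool, called by a JSON object that holds its "name" and its "arguments". jog_arm: Moves the arm, as the interface text tells. Shifts and turns lie within -1 to 1; 1 stands for 0.25 m of shift or 180 degrees of turn. Its arguments: {"type":"object","properties":{"increments":{"type":"array"},"force":{"type":"number"}},"required":["increments"]}

```bash
mkdir -p pics; ls
cat > h.py <<'E'
import numpy as np, cv2, json
from scipy.spatial.transform import Rotation as R
from workcell import env, cams, ticket, spotter
def Rq(q): return R.from_quat([q[1],q[2],q[3],q[0]])
def cam(name):
    s=env.get_state(); c=cams.read_camera(name)
    if 'mount' in c:
        T=np.eye(4); T[:3,:3]=Rq(s['orientation']).as_matrix(); T[:3,3]=s['tcp_pos']
        M=T@np.array(c['mount']); c['P']=M[:3,3]; c['A']=M[:3,:3]
    else:
        c['P']=np.array(c['xyz']); a=np.array(c['attitude'])
        c['A']=a if a.shape==(3,3) else Rq(a).as_matrix()
    return c
def ray(c,uv):
    d=c['A']@np.array([(uv[0]-c['cx'])/c['fx'],(uv[1]-c['cy'])/c['fy'],1.]); return c['P'],d/np.linalg.norm(d)
def at_z(c,uv,z):
    p,d=ray(c,uv); return p+d*(z-p[2])/d[2]
def tri(rs):
    A=0;b=0
    for p,d in rs:
        M=np.eye(3)-np.outer(d,d); A=A+M; b=b+M@p
    x=np.linalg.solve(A,b); return x,max(np.linalg.norm((np.eye(3)-np.outer(d,d))@(x-p)) for p,d in rs)
def proj(c,x):
    v=c['A'].T@(np.array(x)-c['P']); return np.array([c['fx']*v[0]/v[2]+c['cx'],c['fy']*v[1]/v[2]+c['cy']])
def save(c,n): cv2.imwrite('pics/'+n,cv2.cvtColor(np.ascontiguousarray(c['pixels']),cv2.COLOR_RGB2BGR))
E
python3 - <<'E'
from h import *
np.set_printoptions(precision=4,suppress=True)
s=env.get_state(); print({k:np.round(v,4) for k,v in s.items()})
names=['isolator_grip','tester_grip','salt','mug']+[f'{a}_{k}_{b}' for k in ['red','blue','yellow','green'] for a,b in [('tag','grip'),('tag','eye'),('hook','bowl')]]
cs={}
for n in ['scene','side','wrist']:
    c=cs[n]=cam(n); save(c,n+'0.png'); print(n,c['P'],c['fx'],c['A'].round(3).tolist())
D={}
for t in names:
    for n in cs:
        r=spotter.landmark_of(t,n); D[t,n]=r[0] if r else None
    rs=[ray(cs[n],D[t,n]['uv']) for n in ['scene','side','wrist'] if D[t,n] and D[t,n]['conf']>.5]
    print(t,[(np.round(D[t,n]['uv']),round(D[t,n]['conf'],2)) if D[t,n] else None for n in cs], *(tri(rs) if len(rs)>1 else ''))
E
```

```text
pics
{'clock': np.float64(0.0), 'joint_pos': array([-0.1396,  0.314 ,  0.0449,  1.3036,  0.    ,  1.4312]), 'qvel': array([ 0.0013, -0.0009, -0.0002, -0.001 ,  0.0013,  0.0011]), 'tau': array([ -0.0029, -48.0629,  29.8531,   0.0195,  -0.0004,  -0.    ]), 'tcp_pos': array([0.5745, 0.    , 0.2304]), 'orientation': array([-0.0007,  0.7071,  0.7071, -0.0006]), 'wrist_force': array([ 0.7016, -1.0305,  0.4892]), 'ft_torque': array([-0.0535, -0.0107, -0.0365]), 'grip_force': np.float64(0.0), 'finger_gap': np.float64(0.0854)}
scene [-0.6565  0.2277  1.162 ] 454.2783413464683 [[-0.221, -0.632, 0.743], [-0.975, 0.13, -0.18], [0.018, -0.764, -0.645]]
side [-0.6714 -0.2489  1.1221] 546.1654642947748 [[0.154, -0.624, 0.766], [-0.988, -0.106, 0.113], [0.011, -0.774, -0.633]]
wrist [0.5751 0.0808 0.3723] 302.26498368307466 [[1.0, 0.002, -0.002], [0.001, -0.949, -0.314], [-0.002, 0.314, -0.949]]
isolator_grip [(array([392., 223.]), 0.75), (array([329., 268.]), 0.45), None]
tester_grip [(array([325., 248.]), 0.7), (array([172., 228.]), 0.49), None]
salt [(array([352., 209.]), 0.51), (array([390., 230
[... 1249 characters left out ...]
 239.]), 0.55), (array([327., 256.]), 0.57), (array([212., 331.]), 0.7)] [ 0.4826 -0.2201  0.0158] 0.0059402197571328235
hook_yellow_bowl [(array([306., 201.]), 0.56), (array([322., 209.]), 0.89), (array([293., 373.]), 0.74)] [ 0.5912 -0.1911  0.1116] 0.006299652947919194
tag_green_grip [(array([294., 256.]), 0.55), (array([290., 266.]), 0.49), (array([180., 261.]), 0.66)] [ 0.4406 -0.1134 -0.0038] 0.002018251201508898
tag_green_eye [(array([285., 247.]), 0.69), (array([289., 256.]), 0.78), (array([211., 256.]), 0.72)] [ 0.4864 -0.1007 -0.0009] 0.008392558156882493
hook_green_bowl [(array([325., 201.]), 0.56), (array([350., 213.]), 0.73), None] [ 0.5973 -0.2687  0.0969] 0.0007987821519382899
```

View pics/scene0.png

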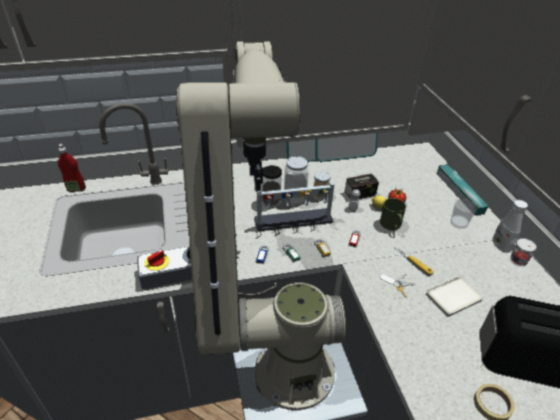

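View pics/side0.png

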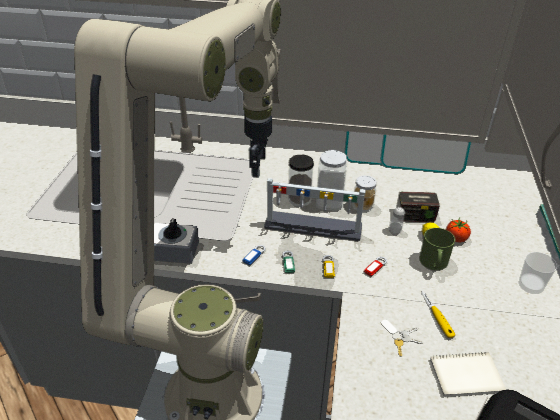

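View pics/wrist0.png

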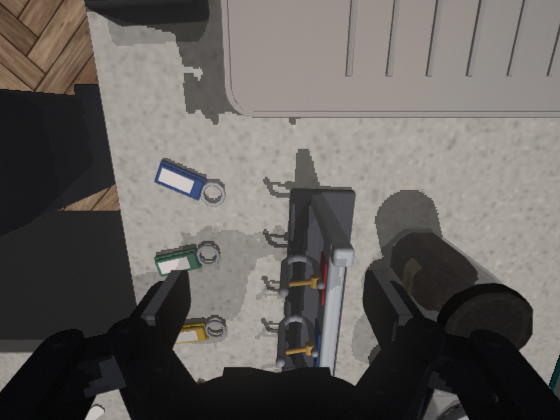

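The pictures show four tags (side view: blue 253,256; green 289,262; yellow 328,266; red 375,267) and a rack with hooks in the order red, blue, yellow, green from the left. The isolator is at scene (157,258) and the tester is at side (172,228). The spotter's isolator and tester hits at scene (392,223) and (325,248) are false.

Run:
```python
from h import *
c=cam('scene'); print(at_z(c,(157,258),.095)); c2=cam('side'); print(at_z(c2,(172,228),.095))
for n in ['scene','side']:
  for t in ['isolator_grip','tester_grip']:
    print(n,t,[(np.round(r['uv']),round(r['conf'],2)) for r in spotter.landmark_of(t,n)])
```

```text
[0.42647065 0.35302211 0.095     ]
[0.44617928 0.22874129 0.095     ]
scene isolator_grip [(array([154., 254.]), 0.75), (array([304., 204.]), 0.63)]
scene tester_grip [(array([195., 250.]), 0.53)]
side isolator_grip []
side tester_grip [(array([168., 229.]), 0.82), (array([260., 248.]), 0.58)]
```

{"name": "jog_arm", "arguments": {"increments": [[[0.125, -0.0725, -0.035, 0, 0, 0, 0], [0.125, -0.0725, -0.035, 0, 0, 0, 0], [0.125, -0.0725, -0.035, 0, 0, 0, 0], [0.125, -0.0725, -0.035, 0, 0, 0, 0], [0.125, -0.0725, -0.035, 0, 0, 0, 0], [0.125, -0.0725, -0.035, 0, 0, 0, 0], [0.125, -0.0725, -0.035, 0, 0, 0, 0], [0.125, -0.0725, -0.035, 0, 0, 0, 0], [0, 0, 0, 0, 0, 0, 0], [0, 0, 0, 0, 0, 0, 0]]]}}

```text
clock: 3.85
tcp_pos: [0.4298, 0.2506, 0.3016]
orientation: [0.0, 0.706, 0.708, 0.0]
wrist_force: [-0.3, -0.3, -1.0]
finger_gap: 0.0852
grip_force: 0.0
```

```bash
cat > look.py <<'E'
# usage: look.py tag names... : store wrist view landmarks
from h import *
import sys,pickle,os
np.set_printoptions(precision=4,suppress=True)
def look(label,names,zs):
    s=env.get_state(); c=cam('wrist'); save(c,label+'.png'); print('tcp',s['tcp_pos'],s['orientation'],s['clock'])
    db=pickle.load(open('db.pkl','rb')) if os.path.exists('db.pkl') else {}
    for t,z in zip(names,zs):
        for r in spotter.landmark_of(t,'wrist')[:2]:
            print(t,np.round(r['uv'],1),round(r['conf'],2),at_z(c,r['uv'],z))
        r=spotter.landmark_of(t,'wrist')
        if r: db.setdefault(t,[]).append((label,)+ray(c,r[0]['uv']))
        if len(db.get(t,[]))>1: print('   tri',*tri([x[1:] for x in db[t][-2:]]))
    pickle.dump(db,open('db.pkl','wb')); return c
if __name__=='__main__':
    P=['isolator_grip','tester_grip']
    look(sys.argv[1],P,[.092,.092])
E
python3 look.py w1
```

```text
tcp [0.4298 0.2506 0.3016] [0.0004 0.7063 0.7079 0.0004] 3.85
isolator_grip [289.1  90.9] 0.62 [0.4437 0.3532 0.092 ]
tester_grip [293.3 199.1] 0.68 [0.4508 0.2318 0.092 ]
```

{"name": "jog_arm", "arguments": {"increments": [[[-0.1, 0.04, 0.0, 0, 0, 0, 0], [-0.1, 0.04, 0, 0, 0, 0, 0], [-0.1, 0, 0, 0, 0, 0, 0], [-0.1, 0, 0, 0, 0, 0, 0], [0, 0, 0, 0, 0, 0, 0], [0, 0, 0, 0, 0, 0, 0]]]}}

```text
clock: 4.7
tcp_pos: [0.4503, 0.1491, 0.3012]
orientation: [-0.0, 0.708, 0.706, 0.0]
wrist_force: [0.2, 0.2, -0.0]
finger_gap: 0.0852
grip_force: 0.0
```

```bash
python3 look.py w2
```

```text
tcp [0.4503 0.1491 0.3012] [-0.0001  0.7081  0.7061  0.0001] 4.7
tester_grip [273.3 112.8] 0.82 [0.4473 0.2293 0.092 ]
tester_grip [296.9 314.5] 0.2 [ 0.4785 -0.0346  0.092 ]
   tri [0.4492 0.2298 0.0865] 0.0019913600689788814
```

View pics/w2.png

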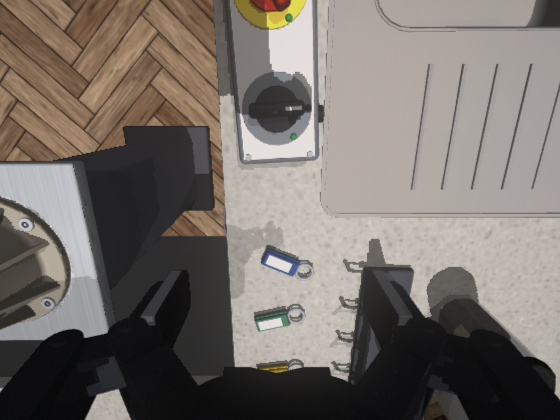

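The tester sits at (277,109) in this view. Its white pointer aims to +x and the panel is yawed about 3°. Next I go above the tester and turn the fingers across its bar.

{"name": "jog_arm", "arguments": {"increments": [[[0.108, 0, 0.1, 0, 0, 0, 0], [0.108, 0, 0.1, 0, 0, 0, 0], [0.108, 0, 0.1, 0, 0, 0, 0], [0, 0, 0.1, 0, 0, -0.043, 0], [0, 0, 0, 0, 0, -0.043, 0], [0, 0, 0, 0, 0, -0.043, 0], [0, 0, 0, 0, 0, -0.043, 0], [0, 0, 0, 0, 0, -0.043, 0], [0, 0, 0, 0, 0, -0.043, 0], [0, 0, 0, 0, 0, -0.043, 0], [0, 0, 0, 0, 0, -0.043, 0], [0, 0, 0, 0, 0, -0.043, 0], [0, 0, 0, 0, 0, -0.043, 0], [0, 0, 0, 0, 0, -0.043, 0], [0, 0, 0, 0, 0, -0.043, 140], [0, 0, 0, 0, 0, 0, 140], [0, 0, 0, 0, 0, 0, 140]]], "force": 30}}

```text
clock: 6.65
tcp_pos: [0.4499, 0.2314, 0.2012]
orientation: [-0.0, -0.024, 1.0, -0.0]
wrist_force: [-0.6, 0.8, -0.1]
finger_gap: 0.0436
grip_force: 0.0
```

```bash
python3 look.py w3; python3 -c "
from workcell import env; print(env.get_state()['joint_pos'])"
```

```text
tcp [0.4499 0.2314 0.2012] [-0.     -0.024   0.9997 -0.    ] 6.65
isolator_grip [422.1 210.5] 0.69 [0.4445 0.3587 0.092 ]
   tri [0.4425 0.3531 0.1018] 0.0009918623636176159
tester_grip [276.8 211.4] 0.73 [0.4515 0.232  0.092 ]
tester_grip [ 63.6 214.2] 0.23 [0.4632 0.0455 0.092 ]
   tri [0.4474 0.2305 0.105 ] 0.001229764927043893
[ 3.15556934e-01  1.91260471e-01 -1.88719420e-01  1.19075771e+00
 -4.97131947e-05  2.66165848e-01]
```

View pics/w3.png

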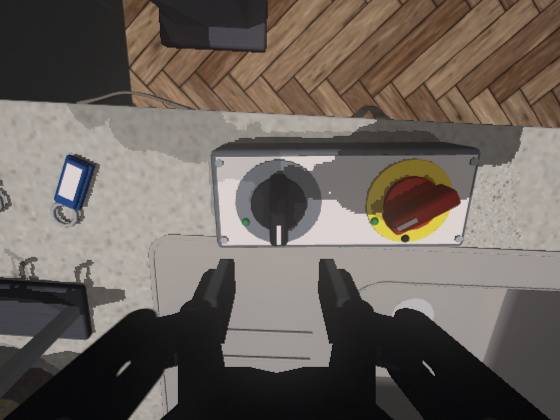

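This view shows the tester disc at (278,202) with its pointer straight down (+x), centred between the fingers. The isolator is at (413,203) with its pointer at the green side. Two views and the geometry agree, so I go down and grip.

{"name": "jog_arm", "arguments": {"increments": [[[0, 0, 0.118, 0, 0, 0, 140], [0, 0, 0.118, 0, 0, 0, 140], [0, 0, 0.118, 0, 0, 0, 140], [0, 0, 0.06, 0, 0, 0, 140], [0, 0, 0.058, 0, 0, 0, 140], [0, 0, 0, 0, 0, 0, 140], [0, 0, 0, 0, 0, 0, 255], [0, 0, 0, 0, 0, 0, 255], [0, 0, 0, 0, 0, 0, 255], [0, 0, 0, 0, 0, 0, 255], [0, 0, 0, 0, 0, 0, 255], [0, 0, 0, 0, 0, 0, 255]]], "force": 30}}

```text
clock: 8.1
tcp_pos: [0.4504, 0.2328, 0.0843]
orientation: [0.001, -0.026, 1.0, 0.002]
wrist_force: [0.0, 6.2, -3.5]
finger_gap: 0.0149
grip_force: 32.9
```

{"name": "jog_arm", "arguments": {"increments": [[[0, 0.008, 0, 0, 0, 0.041, 255], [0, 0, 0, 0, 0, 0.041, 255], [0, 0, 0, 0, 0, 0.041, 255], [0, 0, 0, 0, 0, 0.041, 255], [0, 0, 0, 0, 0, 0.041, 255], [0, 0, 0, 0, 0, 0.041, 255], [0, 0, 0, 0, 0, 0.041, 255], [0, 0, 0, 0, 0, 0.041, 255], [0, 0, 0, 0, 0, 0, 255], [0, 0, 0, 0, 0, 0, 255], [0, 0, 0, 0, 0, 0, 255], [0, 0, 0, 0, 0, 0, 255]]]}}

```text
clock: 9.3
tcp_pos: [0.4503, 0.2332, 0.0842]
orientation: [0.0, 0.47, 0.883, 0.0]
wrist_force: [-1.6, 0.4, 5.5]
finger_gap: 0.015
grip_force: 34.2
```

{"name": "jog_arm", "arguments": {"increments": [[[0, 0, 0, 0, 0, 0, 170], [0, 0, 0, 0, 0, 0, 170], [0, 0, 0, 0, 0, 0, 170], [0, 0, 0, 0, 0, 0, 170], [0, 0, 0, 0, 0, 0, 170], [0, 0, 0, 0, 0, 0, 255], [0, 0, 0, 0, 0, 0, 255], [0, 0, 0, 0, 0, 0, 255], [0, 0, 0, 0, 0, 0, 255], [0, 0, 0, 0, 0, 0, 255]]]}}

```text
clock: 10.3
tcp_pos: [0.4504, 0.2332, 0.0834]
orientation: [0.0, 0.471, 0.882, 0.0]
wrist_force: [2.7, 1.7, -0.5]
finger_gap: 0.0154
grip_force: 32.4
```

{"name": "jog_arm", "arguments": {"increments": [[[0, 0, 0, 0, 0, -0.041, 255], [0, 0, 0, 0, 0, -0.041, 255], [0, 0, 0, 0, 0, -0.041, 255], [0, 0, 0, 0, 0, -0.041, 255], [0, 0, 0, 0, 0, -0.041, 255], [0, 0, 0, 0, 0, -0.041, 255], [0, 0, 0, 0, 0, -0.041, 255], [0, 0, 0, 0, 0, -0.041, 255], [0, 0, 0, 0, 0, 0, 255], [0, 0, 0, 0, 0, 0, 255], [0, 0, 0, 0, 0, 0, 140], [0, 0, 0, 0, 0, 0, 140], [0, 0, 0, 0, 0, 0, 140], [0, 0, 0, 0, 0, 0, 140], [0, 0, -0.16, 0, 0, 0, 140], [0, 0, -0.16, 0, 0, 0, 140]]]}}

```text
clock: 11.9
tcp_pos: [0.4485, 0.2324, 0.163]
orientation: [-0.002, -0.025, 1.0, -0.001]
wrist_force: [1.3, 0.5, 0.2]
finger_gap: 0.0384
grip_force: 0.0
```

{"name": "jog_arm", "arguments": {"increments": [[[0, 0.165, 0, 0, 0, 0, 140], [0, 0.165, 0, 0, 0, 0, 140], [0, 0.166, 0, 0, 0, 0, 140], [0, 0, 0, 0, 0, 0.041, 140], [0, 0, 0, 0, 0, 0.041, 140], [0, 0, 0, 0, 0, 0.041, 140], [0, 0, 0, 0, 0, 0.041, 140], [0, 0, 0, 0, 0, 0.041, 140], [0, 0, 0, 0, 0, 0.041, 140], [0, 0, 0, 0, 0, 0.041, 140], [0, 0, 0, 0, 0, 0.041, 140], [0, 0, 0, 0, 0, 0, 140], [0, 0, 0, 0, 0, 0, 140]]]}}

```text
clock: 13.2
tcp_pos: [0.4436, 0.3568, 0.1632]
orientation: [-0.0, 0.469, 0.883, -0.0]
wrist_force: [-0.4, -0.7, -0.5]
finger_gap: 0.0389
grip_force: 0.0
```

```bash
python3 look.py w4; python3 -c "
from workcell import env; print(env.get_state()['joint_pos'])"
```

```text
tcp [0.4436 0.3568 0.1632] [-0.      0.4694  0.883  -0.0001] 13.2
isolator_grip [277.6 229.3] 0.65 [0.4465 0.3546 0.092 ]
   tri [0.4443 0.3563 0.0967] 0.0011277945795506188
   tri [0.4474 0.2305 0.105 ] 0.001229764927043893
[ 5.36332127e-01  3.30314259e-01 -9.84330345e-02  1.14203361e+00
 -8.08725475e-05  1.51556268e+00]
```

View pics/w4.png

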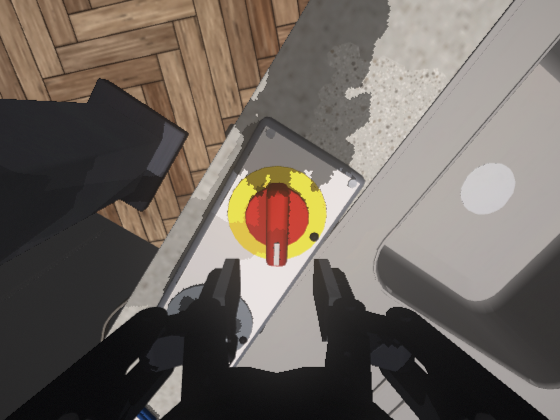

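The isolator bar sits at (277,225), aligned between the fingers, and the tester is back at its black mark. I go down, grip, turn it 60° anticlockwise and release.

{"name": "jog_arm", "arguments": {"increments": [[[0, 0, 0.1, 0, 0, 0, 140], [0, 0, 0.1, 0, 0, 0, 140], [0, 0, 0.06, 0, 0, 0, 140], [0, 0, 0.058, 0, 0, 0, 140], [0, 0, 0, 0, 0, 0, 255], [0, 0, 0, 0, 0, 0, 255], [0, 0, 0, 0, 0, 0, 255], [0, 0, 0, 0, 0, 0, 255], [0, 0, 0, 0, 0, 0, 255], [0, 0, 0, 0, 0, 0, 255]]]}}

```text
clock: 14.45
tcp_pos: [0.4437, 0.3568, 0.0834]
orientation: [-0.0, 0.471, 0.882, -0.0]
wrist_force: [3.1, 2.3, -13.3]
finger_gap: 0.0154
grip_force: 33.4
```

{"name": "jog_arm", "arguments": {"increments": [[[0, 0, 0, 0, 0, -0.041, 255], [0, 0, 0, 0, 0, -0.041, 255], [0, 0, 0, 0, 0, -0.041, 255], [0, 0, 0, 0, 0, -0.041, 255], [0, 0, 0, 0, 0, -0.041, 255], [0, 0, 0, 0, 0, -0.041, 255], [0, 0, 0, 0, 0, -0.041, 255], [0, 0, 0, 0, 0, -0.041, 255], [0, 0, 0, 0, 0, 0, 255], [0, 0, 0, 0, 0, 0, 255], [0, 0, 0, 0, 0, 0, 140], [0, 0, 0, 0, 0, 0, 140], [0, 0, 0, 0, 0, 0, 140], [0, 0, 0, 0, 0, 0, 140], [0, 0, -0.18, 0, 0, 0, 140], [0, 0, -0.18, 0, 0, 0, 140], [0, 0, -0.18, 0, 0, 0, 100], [0, 0, -0.18, 0, 0, 0, 100]]]}}

```text
clock: 16.25
tcp_pos: [0.4434, 0.3566, 0.2662]
orientation: [0.0, -0.025, 1.0, 0.0]
wrist_force: [1.2, 0.2, 0.3]
finger_gap: 0.0519
grip_force: 0.0
```

{"name": "jog_arm", "arguments": {"increments": [[[-0.034, -0.168, -0.032, 0, 0, 0, 0], [-0.034, -0.168, -0.032, 0, 0, 0, 0], [-0.034, -0.168, -0.032, 0, 0, 0, 0], [-0.034, -0.168, -0.032, 0, 0, 0, 0], [-0.034, -0.168, -0.032, 0, 0, 0, 0], [-0.034, -0.168, -0.032, 0, 0, 0, 0], [-0.034, -0.168, -0.032, 0, 0, 0, 0], [-0.034, -0.168, -0.032, 0, 0, 0, 0], [-0.034, -0.168, -0.032, 0, 0, 0, 0], [-0.034, -0.168, -0.032, 0, 0, 0, 0], [0, 0, 0, 0, 0, 0.043, 0], [0, 0, 0, 0, 0, 0.043, 0], [0, 0, 0, 0, 0, 0.043, 0], [0, 0, 0, 0, 0, 0.043, 0], [0, 0, 0, 0, 0, 0.043, 0], [0, 0, 0, 0, 0, 0.043, 0], [0, 0, 0, 0, 0, 0.043, 0], [0, 0, 0, 0, 0, 0.043, 0]]]}}

```text
clock: 18.05
tcp_pos: [0.5495, -0.0584, 0.3444]
orientation: [0.0, 0.495, 0.869, 0.0]
wrist_force: [0.9, 0.5, 0.2]
finger_gap: 0.0857
grip_force: 0.0
```

{"name": "jog_arm", "arguments": {"increments": [[[0, 0, 0, 0, 0, 0.043, 0], [0, 0, 0, 0, 0, 0.043, 0], [0, 0, 0, 0, 0, 0.043, 0], [0, 0, 0, 0, 0, 0.043, 0], [-0.1, 0, 0, 0, 0, 0, 0], [-0.1, 0, 0, 0, 0, 0, 0], [0, 0, 0, 0, 0, 0, 0], [0, 0, 0, 0, 0, 0, 0]]]}}

```text
clock: 18.85
tcp_pos: [0.5495, -0.1086, 0.3441]
orientation: [0.0, 0.708, 0.707, 0.0]
wrist_force: [-0.1, 0.7, -0.5]
finger_gap: 0.0857
grip_force: 0.0
```

```bash
cat > look2.py <<'E'
from h import *
import sys,pickle,os
np.set_printoptions(precision=4,suppress=True)
label=sys.argv[1]; cams_=sys.argv[2].split(',')
K=['red','blue','yellow','green']
names=[f'hook_{k}_bowl' for k in K]+[f'tag_{k}_{e}' for k in K for e in ('grip','eye')]
db=pickle.load(open('db2.pkl','rb')) if os.path.exists('db2.pkl') else {}
for n in cams_:
    c=cam(n); save(c,f'{label}_{n}.png'); print(n,'tcp',env.get_state()['tcp_pos'],env.get_state()['clock'])
    for t in names:
        z=.11 if 'hook' in t else .008
        rr=spotter.landmark_of(t,n)
        if rr and rr[0]['conf']>.35:
            r=rr[0]; w=at_z(c,r['uv'],z); print(' ',t,np.round(r['uv'],1),round(r['conf'],2),w[:2])
            db.setdefault(t,[]).append((label+n,c['P'],ray(c,r['uv'])[1],w,r['conf']))
pickle.dump(db,open('db2.pkl','wb'))
E
python3 look2.py a scene,wrist
```

```text
scene tcp [ 0.5495 -0.1081  0.3441] 18.9
  hook_red_bowl [270.  209.8] 0.73 [ 0.5734 -0.0532]
  hook_blue_bowl [287.9 206.5] 0.97 [ 0.5787 -0.1213]
  hook_yellow_bowl [304.5 204.3] 0.83 [ 0.5788 -0.1842]
  hook_green_bowl [323.5 200.2] 0.75 [ 0.588  -0.2602]
  tag_red_grip [352.8 238. ] 0.58 [ 0.4714 -0.3465]
  tag_red_eye [285.4 204.8] 0.66 [ 0.7109 -0.1478]
  tag_blue_grip [260.8 257.8] 0.48 [0.4414 0.0077]
  tag_blue_eye [266.1 246.1] 0.54 [ 0.4951 -0.0228]
  tag_yellow_grip [326.1 249.1] 0.41 [ 0.4359 -0.2314]
  tag_yellow_eye [319.8 239.8] 0.43 [ 0.4871 -0.2234]
  tag_green_grip [292.9 250.7] 0.62 [ 0.4525 -0.112 ]
  tag_green_eye [287.1 247. ] 0.63 [ 0.4751 -0.0961]
wrist tcp [ 0.5497 -0.1083  0.3438] 19.55
  hook_red_bowl [312.7 132.6] 0.95 [ 0.5936 -0.0508]
  hook_blue_bowl [307.5 193.8] 0.84 [ 0.5899 -0.1269]
  hook_yellow_bowl [307.6 241.3] 0.79 [ 0.5923 -0.1932]
  hook_green_bowl [301.3 286.4] 0.92 [ 0.5856 -0.2631]
  tag_red_grip [234.6 296.4] 0.74 [ 0.4736 -0.3483]
  tag_red_eye [252.2 307.4] 0.56 [ 0.5053 -0.3719]
  tag_blue_grip [213.6  91.4] 0.76 [0.4575 0.0014]
  tag_blue_eye [240.5 103.5] 0.8 [ 0.4965 -0.0153]
  tag_yellow_grip [211.1 233.5] 0.83 [ 0.4388 -0.2239]
  tag_yellow_eye [237.3 231.4] 0.87 [ 0.4836 -0.22  ]
  tag_green_grip [208.8 170.2] 0.6 [ 0.4424 -0.1153]
  tag_green_eye [260.3 369.6] 0.74 [ 0.518  -0.5191]
```

{"name": "jog_arm", "arguments": {"increments": [[[-0.13, 0, 0, 0, 0, 0, 0], [-0.13, 0, 0, 0, 0, 0, 0], [-0.13, 0, 0, 0, 0, 0, 0], [-0.13, 0, 0, 0, 0, 0, 0], [0, 0, 0, 0, 0, 0, 0], [0, 0, 0, 0, 0, 0, 0]]]}}

```text
clock: 20.75
tcp_pos: [0.5495, -0.239, 0.3434]
orientation: [-0.0, 0.708, 0.707, 0.0]
wrist_force: [0.4, 0.1, 0.5]
finger_gap: 0.0857
grip_force: 0.0
```

```bash
python3 look2.py b wrist
```

```text
wrist tcp [ 0.5496 -0.2382  0.3437] 20.8
  hook_red_bowl [319.3   8.6] 0.93 [ 0.5956 -0.0529]
  hook_blue_bowl [315.2  81.2] 0.84 [ 0.5941 -0.1244]
  hook_yellow_bowl [310.9 144.9] 0.73 [ 0.5917 -0.1959]
  hook_green_bowl [306.8 196.4] 0.92 [ 0.5887 -0.2608]
  tag_red_grip [227.7 230.2] 0.86 [ 0.4668 -0.348 ]
  tag_red_eye [252.4 243.1] 0.84 [ 0.5081 -0.3718]
  tag_blue_eye [231.2   0.8] 0.51 [ 0.4886 -0.0151]
  tag_yellow_grip [211.  157.3] 0.61 [ 0.4469 -0.2251]
  tag_yellow_eye [236.2 156.5] 0.81 [ 0.4865 -0.2239]
  tag_green_grip [202.9  75.4] 0.66 [ 0.4433 -0.1074]
  tag_green_eye [230.5  72.9] 0.87 [ 0.4834 -0.1041]
```

{"name": "jog_arm", "arguments": {"increments": [[[-0.13, 0, 0, 0, 0, 0, 0], [-0.13, 0, 0, 0, 0, 0, 0], [-0.13, 0, 0, 0, 0, 0, 0], [-0.13, 0, 0, 0, 0, 0, 0], [0, 0, 0, 0, 0, 0, 0], [0, 0, 0, 0, 0, 0, 0]]]}}

```text
clock: 22.0
tcp_pos: [0.5494, -0.369, 0.343]
orientation: [-0.001, 0.708, 0.707, 0.0]
wrist_force: [-1.0, 1.5, 0.3]
finger_gap: 0.0856
grip_force: 0.0
```

```bash
python3 look2.py c wrist
python3 - <<'E'
from h import *
import pickle
db=pickle.load(open('db2.pkl','rb'))
np.set_printoptions(precision=4,suppress=True)
for t,v in db.items():
    w=[x for x in v if 'wrist' in x[0]]
    if len(w)>1: print(t,len(w),*tri([x[1:3] for x in w]))
E
```

```text
wrist tcp [ 0.5496 -0.3682  0.3435] 22.05
  hook_blue_bowl [222.1 152.4] 0.73 [ 0.483  -0.3348]
  hook_yellow_bowl [318.3  22.7] 0.85 [ 0.5949 -0.1961]
  hook_green_bowl [310.9  91.8] 0.84 [ 0.5894 -0.2657]
  tag_red_grip [226.6 153.7] 0.93 [ 0.4716 -0.3494]
  tag_red_eye [245.  167.1] 0.9 [ 0.4997 -0.3704]
  tag_blue_eye [201.   64.8] 0.38 [ 0.4416 -0.2235]
  tag_yellow_grip [204.7  65.6] 0.55 [ 0.4468 -0.2245]
  tag_yellow_eye [230.3  63. ] 0.82 [ 0.4836 -0.2212]
hook_red_bowl 2 [ 0.5954 -0.0512  0.1037] 0.0010081385323394202
hook_blue_bowl 3 [ 0.5542 -0.1744  0.3355] 0.1343334822192825
hook_yellow_bowl 3 [ 0.5934 -0.1955  0.1058] 0.0020325640309068467
hook_green_bowl 3 [ 0.5883 -0.2643  0.106 ] 0.002595390088272126
tag_red_grip 3 [ 0.4704 -0.3492  0.0065] 0.003880781752155808
tag_red_eye 3 [ 0.5047 -0.3698  0.0118] 0.00462373238105759
tag_blue_eye 3 [ 0.4993 -0.1091  0.163 ] 0.13672087839665534
tag_yellow_grip 3 [ 0.4439 -0.2245  0.0069] 0.005288755265430276
tag_yellow_eye 3 [ 0.4843 -0.222   0.0062] 0.002905439475250472
tag_green_grip 2 [ 0.4489 -0.1103  0.0351] 0.0004135459994860965
tag_green_eye 2 [ 0.5383 -0.1452  0.372 ] 0.00409309323033703
```

View pics/b_wrist.png

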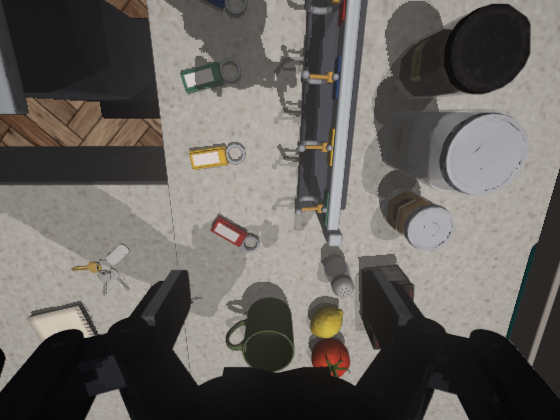

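The picture shows the noses at about (305,78) blue, (302,150) yellow and (307,210) green, and the bar's left edge from (349,10) to (329,238). The tags (green 201,77; yellow 208,157; red 229,231) match the spotter; its blue hook and blue eye hits in the last view were false.

```bash
python3 - <<'E'
from h import *
np.set_printoptions(precision=4,suppress=True)
c=cam('wrist'); M=np.array(c['mount'])
T=np.eye(4); T[:3,:3]=Rq([0,.708,.7065,0]).as_matrix(); T[:3,3]=[.5496,-.2385,.3436]
W=T@M; c['P']=W[:3,3]; c['A']=W[:3,:3]
for uv in [(305,78),(302,150),(307,210)]: print('nose',uv,at_z(c,uv,.165))
for uv in [(349,10),(339,120),(329,238)]: print('bar',uv,at_z(c,uv,.16))
import pickle
db=pickle.load(open('db2.pkl','rb'))
for k,sl in [('red',0),('blue',1),('yellow',2),('green',3)]:
    v=[x[3][:2] for x in db[f'hook_{k}_bowl'] if 'wrist' in x[0] and x[3][0]>.55]; print(k,np.median(v,0),np.array(v).tolist())
for k in ['red','blue','yellow','green']:
  for e in ['grip','eye']:
    print(k,e,np.array([x[3][:2] for x in db[f'tag_{k}_{e}']]).round(4).tolist())
E
cd pics; python3 -c "
import cv2; a=cv2.imread('b_wrist.png')[0:260,170:370]; cv2.imwrite('b_crop.png',cv2.resize(a,None,fx=2.3,fy=2.3,interpolation=cv2.INTER_CUBIC))"
```

```text
nose (305, 78) [ 0.5778 -0.1262  0.165 ]
nose (302, 150) [ 0.5767 -0.1953  0.165 ]
nose (307, 210) [ 0.5839 -0.2612  0.165 ]
bar (349, 10) [ 0.6175 -0.0678  0.16  ]
bar (339, 120) [ 0.6144 -0.1655  0.16  ]
bar (329, 238) [ 0.6112 -0.2972  0.16  ]
red [ 0.5946 -0.0519] [[0.593613640295412, -0.05078962103992367], [0.5956098264142017, -0.052942872577353126]]
blue [ 0.592  -0.1257] [[0.5899027592953408, -0.12686369602884462], [0.5940601689869661, -0.12444623855969303]]
yellow [ 0.5923 -0.1959] [[0.5922594189212107, -0.19316681193736562], [0.5916563414652994, -0.19589192702029512], [0.5949415425873014, -0.19614031261398882]]
green [ 0.5887 -0.2631] [[0.5856339257683135, -0.2630860270721884], [0.5886710952469256, -0.2608057665737671], [0.5893877146982218, -0.2657095770189036]]
red grip [[0.4714, -0.3465], [0.4736, -0.3483], [0.4668, -0.348], [0.4716, -0.3494]]
red eye [[0.7109, -0.1478], [0.5053, -0.3719], [0.5081, -0.3718], [0.4997, -0.3704]]
blue grip [[0.4414, 0.0077], [0.4575, 0.0014]]
blue eye [[0.4951, -0.0228], [0.4965, -0.0153], [0.4886, -0.0151], [0.4416, -0.2235]]
yellow grip [[0.4359, -0.2314], [0.4388, -0.2239], [0.4469, -0.2251], [0.4468, -0.2245]]
yellow eye [[0.4871, -0.2234], [0.4836, -0.22], [0.4865, -0.2239], [0.4836, -0.2212]]
green grip [[0.4525, -0.112], [0.4424, -0.1153], [0.4433, -0.1074]]
green eye [[0.4751, -0.0961], [0.518, -0.5191], [0.4834, -0.1041]]
```

View pics/b_crop.png

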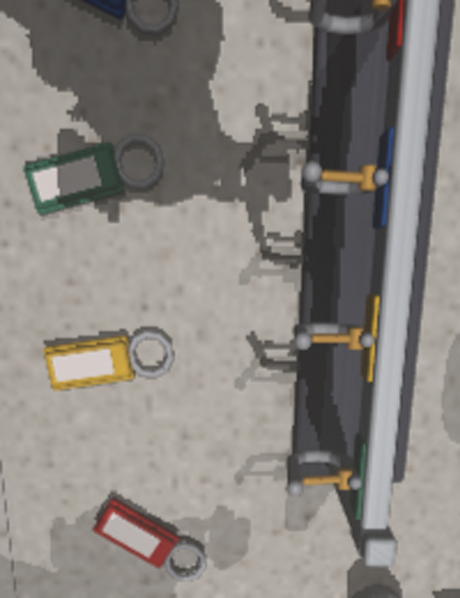

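{"name": "jog_arm", "arguments": {"increments": [[[0.02, -0.079, 0.143, 0, 0, 0, 60], [0.02, -0.079, 0.143, 0, 0, 0, 60], [0.02, -0.079, 0.143, 0, 0, 0, 60], [0.02, -0.079, 0.143, 0, 0, 0, 60], [0, 0, 0, 0, 0, -0.0396, 60], [0, 0, 0, 0, 0, -0.0396, 60], [0, 0, 0, 0, 0, -0.0396, 60], [0, 0, 0, 0, 0, -0.0396, 60], [0, 0, 0, 0, 0, -0.0396, 60], [0, 0, 0, 0, 0, -0.0396, 60], [0, 0, 0, 0, 0, -0.0396, 60], [0, 0, 0, 0, 0, -0.0396, 60], [0, 0, 0, 0, 0, 0, 60], [0, 0, 0, 0, 0, 0, 60]]]}}

```text
clock: 24.1
tcp_pos: [0.4707, -0.3484, 0.2008]
orientation: [0.0, 0.285, 0.958, 0.0]
wrist_force: [0.3, 0.9, 0.3]
finger_gap: 0.0656
grip_force: 0.0
```

```bash
cat > tag.py <<'E'
# look at a lying tag from hover: tag pose and correction in tool units
from h import *
import sys
np.set_printoptions(precision=4,suppress=True)
k=sys.argv[1]
rgb=None
s=env.get_state(); c=cam('wrist'); save(c,f'tag_{k}_{int(s["clock"]*10)}.png')
def get(t,f):
    r=f(t,'wrist')
    return [(np.round(x['uv'],1),round(x['conf'],2)) for x in r[:2]]
g=get(f'tag_{k}_grip',spotter.landmark_of); e=get(f'tag_{k}_eye',spotter.landmark_of); print(g,e)
# colour block centre from cut-out
r=spotter.cut_out(f'tag_{k}_grip','wrist')
if r:
    m=r[0]['region'].astype(np.uint8); rect=cv2.minAreaRect(cv2.findNonZero(m)); print('cut',r[0]['conf'],r[0]['uv'],rect)
G=at_z(c,g[0][0],.008); E=at_z(c,e[0][0],.008); d=(E-G)[:2]; th=np.arctan2(d[1],d[0])
Rt=Rq(s['orientation']).as_matrix()
yaw=np.arctan2(Rt[1,0],Rt[0,0])
print('tcp',s['tcp_pos'],'grip',G[:2],'eye',E[:2],'len',np.linalg.norm(d),'yaw',np.degrees(th))
from_eye=E[:2]-.042*np.array([np.cos(th),np.sin(th)]); print('grip via eye',from_eye)
mid=np.r_[(G[:2]+from_eye)/2,0]
dz=(th+np.pi-yaw+np.pi)%(2*np.pi)-np.pi
mv=Rt.T@(mid-np.r_[s['tcp_pos'][:2],0]); print('move tool units',mv/.25,'turn tool z',-dz/np.pi, 'yaw tool',np.degrees(yaw))
E
python3 tag.py red
```

```text
[(array([272. , 185.2]), 0.62)] [(array([272.5, 219.5]), 0.8), (array([184.9, 291. ]), 0.33)]
cut 0.64 [273.7, 193.4] ((273.4999694824219, 196.99996948242188), (71.99998474121094, 24.999996185302734), 90.0)
tcp [ 0.4707 -0.3484  0.2008] grip [ 0.4663 -0.3512] eye [ 0.5011 -0.3734] len 0.04124709889711694 yaw -32.53529457117638
grip via eye [ 0.4657 -0.3508]
move tool units [ 0.0101 -0.0189 -0.    ] turn tool z -0.0034016442858406854 yaw tool 146.8524094573723
```

{"name": "jog_arm", "arguments": {"increments": [[[0.01, -0.015, 0.15, 0, 0, 0, 60], [0, 0, 0.15, 0, 0, 0, 60], [0, 0, 0.15, 0, 0, 0, 100], [0, 0, 0.15, 0, 0, 0, 130], [0, 0, 0.1, 0, 0, 0, 130], [0, 0, 0.06, 0, 0, 0, 130], [0, 0, 0.034, 0, 0, 0, 130], [0, 0, 0, 0, 0, 0, 130], [0, 0, 0, 0, 0, 0, 255], [0, 0, 0, 0, 0, 0, 255], [0, 0, 0, 0, 0, 0, 255], [0, 0, 0, 0, 0, 0, 255], [0, 0, 0, 0, 0, 0, 255], [0, 0, 0, 0, 0, 0, 255]]], "force": 50}}

```text
clock: 25.7
tcp_pos: [0.4671, -0.3506, 0.0032]
orientation: [0.001, 0.284, 0.959, -0.0]
wrist_force: [-0.5, 0.9, 6.3]
finger_gap: 0.0282
grip_force: 50.1
```

{"name": "jog_arm", "arguments": {"increments": [[[0, 0, -0.1, 0, 0, 0, 255], [0, 0, -0.16, 0, 0, 0, 255], [0, 0, -0.16, 0, 0, -0.0348, 255], [0, 0, -0.16, 0, 0, -0.0348, 255], [0, 0, -0.16, 0, 0, -0.0348, 255], [0, 0, -0.16, 0, 0, -0.0348, 255], [0, 0, 0, 0, 0, -0.0348, 255], [-0.031, 0.151, 0, 0, 0, 0, 255], [-0.031, 0.151, 0, 0, 0, 0, 255], [-0.031, 0.151, 0, 0, 0, 0, 255], [-0.031, 0.151, 0, 0, 0, 0, 255], [-0.031, 0.151, 0, 0, 0, 0, 255], [-0.031, 0.151, 0, 0, 0, 0, 255], [-0.031, 0.151, 0, 0, 0, 0, 255], [-0.031, 0.151, 0, 0, 0, 0, 255], [0, 0, 0, 0, 0, 0, 255], [0, 0, 0, 0, 0, 0, 255]]], "force": 60}}

```text
clock: 27.4
tcp_pos: [0.5371, -0.0493, 0.227]
orientation: [-0.0, 0.013, 1.0, -0.0]
wrist_force: [0.9, -0.3, -0.3]
finger_gap: 0.028
grip_force: 59.3
```

```bash
cat > over.py <<'E'
from h import *
import sys
np.set_printoptions(precision=4,suppress=True)
k=sys.argv[1]; nose=np.array([float(sys.argv[2]),float(sys.argv[3])])
s=env.get_state(); c=cam('wrist'); save(c,f'over_{k}.png'); p=s['tcp_pos']
Rt=Rq(s['orientation']).as_matrix()
print('tcp',p,'gap',s['finger_gap'],s['grip_force'],'yaw',np.degrees(np.arctan2(Rt[1,0],Rt[0,0])))
for t in [f'tag_{k}_eye',f'hook_{k}_bowl']:
    for r in spotter.landmark_of(t,'wrist')[:2]:
        z=p[2]+.005 if 'eye' in t else .11
        print(t,np.round(r['uv']),round(r['conf'],2),at_z(c,r['uv'],z))
print('expected eye px',proj(c,p+Rt@[-.0415,0,-.005]),'nose px',proj(c,np.r_[nose,.17]),'bowl px',proj(c,np.r_[nose+[.0165,0],.11]))
E
python3 over.py red .579 -.0525
```

```text
tcp [ 0.5371 -0.0493  0.227 ] gap 0.0279559578595807 59.33585464954376 yaw 178.47377762260564
tag_red_eye [275. 346.] 0.7 [ 0.5804 -0.0513  0.232 ]
tag_red_eye [119. 108.] 0.43 [ 0.453  -0.1145  0.232 ]
expected eye px [276.2482 343.3004] nose px [273.4628 284.0533] bowl px [274.5034 265.3346]
```

View pics/over_red.png

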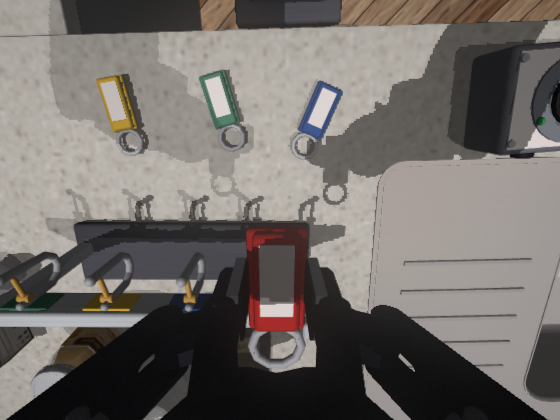

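The red tag is held level, with its ring at (275,346) as expected. I check the model of the other noses against this view: they appear near (188,287) blue, (102,285) yellow and (18,285) green.

Run:
```python
from h import *
c=cam('wrist')
for k,n in dict(blue=(.577,-.1235),yellow=(.576,-.194),green=(.573,-.2635)).items():
    x=np.array(n); print(k,'nose',proj(c,[*n,.17]).round(),'shank top',proj(c,[n[0]+.031,n[1]-.001,.16]).round(),'bowl',proj(c,[n[0]+.0165,n[1],.11]).round())
im=cv2.imread('pics/over_red.png')[230:330,0:240]; cv2.imwrite('pics/crop_or.png',cv2.resize(im,None,fx=3.3,fy=3.3,interpolation=cv2.INTER_CUBIC))
```

```text
blue nose [182. 284.] shank top [189. 311.] bowl [202. 265.]
yellow nose [ 88. 285.] shank top [103. 312.] bowl [129. 266.]
green nose [ -5. 284.] shank top [ 17. 311.] bowl [ 56. 265.]
```

View pics/crop_or.png

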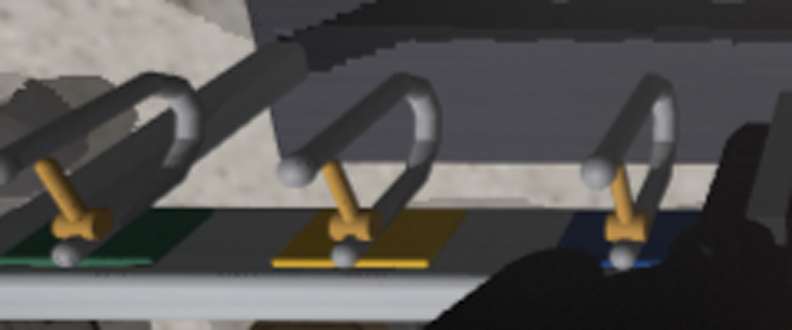

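{"name": "jog_arm", "arguments": {"increments": [[[0.004, -0.006, 0.08, 0, 0, 0, 255], [0, 0, 0.08, 0, 0, 0, 255], [0, 0, 0.08, 0, 0, 0, 255], [0, 0, 0.03, 0, 0, 0, 255], [0, 0, 0.03, 0, 0, 0, 255], [0, 0, 0, 0, 0, 0, 255]]]}}

```text
clock: 28.2
tcp_pos: [0.5363, -0.0521, 0.1521]
orientation: [0.0, 0.015, 1.0, -0.0]
wrist_force: [0.2, -1.0, 0.4]
finger_gap: 0.0279
grip_force: 59.4
```

{"name": "jog_arm", "arguments": {"increments": [[[0, 0, 0.028, 0, 0, 0, 255], [0, 0, 0.028, 0, 0, 0, 255], [0, 0, 0.028, 0, 0, 0, 255], [0, 0, 0.028, 0, 0, 0, 255], [0, 0, 0.028, 0, 0, 0, 255], [0, 0, 0.028, 0, 0, 0, 255], [0, 0, 0, 0, 0, 0, 255], [0, 0, 0, 0, 0, 0, 255]]]}}

```text
clock: 29.0
tcp_pos: [0.536, -0.0515, 0.1099]
orientation: [-0.0, 0.014, 1.0, 0.0]
wrist_force: [-0.4, 0.1, -0.7]
finger_gap: 0.0279
grip_force: 59.4
```

{"name": "jog_arm", "arguments": {"increments": [[[0, 0, 0, 0, 0, 0, 100], [0, 0, 0, 0, 0, 0, 100], [0, 0, 0, 0, 0, 0, 100], [0, 0, 0, 0, 0, 0, 100], [0, 0, 0, 0, 0, 0, 100], [0.1, 0, -0.1, 0, 0, 0, 100], [0.1, 0, -0.16, 0, 0, 0, 60], [0.1, 0, -0.16, 0, 0, 0, 60], [0.05, 0.0, 0, 0, 0, 0, 60], [0, 0, 0, 0, 0, 0, 60]]]}}

```text
clock: 30.0
tcp_pos: [0.4482, -0.049, 0.2166]
orientation: [0.001, 0.015, 1.0, -0.0]
wrist_force: [-0.5, -0.6, -0.3]
finger_gap: 0.0651
grip_force: 0.0
```

```bash
python3 tag.py green
python3 - <<'E'
from h import *
np.set_printoptions(precision=4,suppress=True)
for n in ['scene','side']:
    c=cam(n); save(c,n+'_r1.png')
    for k in ['red','blue','green','yellow']:
        g=spotter.landmark_of(f'tag_{k}_eye',n); print(n,k,[(np.round(r['uv']),round(r['conf'],2),at_z(c,r['uv'],.1 if k=='red' else .008)) for r in g[:2]])
E
```

```text
[(array([224.6, 176.5]), 0.86)] [(array([234.9, 211.6]), 0.88)]
cut 0.66 [225.9, 180.8] ((227.94801330566406, 188.81768798828125), (71.84111785888672, 26.86941146850586), 71.22196960449219)
tcp [ 0.4482 -0.049   0.2166] grip [ 0.4381 -0.1096] eye [ 0.4818 -0.1006] len 0.04463085072652782 yaw 11.609889032948237
grip via eye [ 0.4407 -0.109 ]
move tool units [ 0.0281 -0.242   0.0001] turn tool z -0.07380098714681424 yaw tool 178.32571134652167
scene red [(array([270., 211.]), 0.4, array([ 0.5783, -0.0551,  0.1   ]))]
scene blue [(array([269., 247.]), 0.62, array([ 0.4871, -0.0307,  0.008 ]))]
scene green [(array([287., 246.]), 0.55, array([ 0.4797, -0.0965,  0.008 ]))]
scene yellow [(array([321., 238.]), 0.54, array([ 0.4957, -0.2323,  0.008 ]))]
side red [(array([330., 258.]), 0.48, array([ 0.395 , -0.2277,  0.1   ])), (array([394., 232.]), 0.48, array([ 0.5276, -0.3973,  0.1   ]))]
side blue [(array([258., 247.]), 0.47, array([ 0.4989, -0.0088,  0.008 ])), (array([278., 201.]), 0.31, array([ 0.7281, -0.0341,  0.008 ]))]
side green [(array([290., 252.]), 0.61, array([ 0.4961, -0.1071,  0.008 ]))]
side yellow [(array([327., 259.]), 0.53, array([ 0.4851, -0.2181,  0.008 ]))]
```

```bash
cd pics; ls -t | head -4; python3 -c "
import cv2,numpy as np
a=cv2.imread('side_r1.png')[165:285,235:385]; b=cv2.imread('scene_r1.png')[165:285,230:380]
cv2.imwrite('m1.png',cv2.resize(np.hstack([a,b]),(780,312),interpolation=cv2.INTER_CUBIC))"
```

```text
side_r1.png
scene_r1.png
tag_green_300.png
crop_or.png
```

View pics/m1.png

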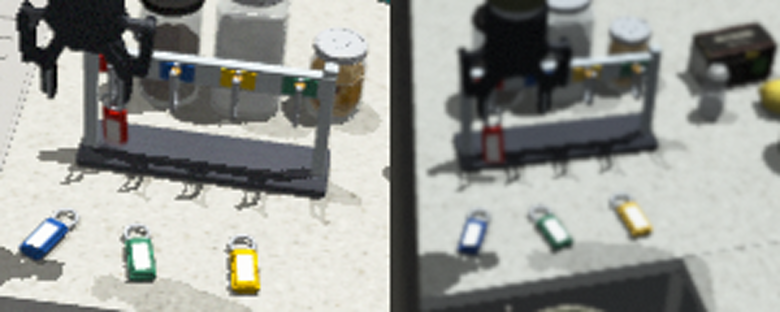

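Red hangs on its hook (side crop at 115,125). Green is next.

{"name": "jog_arm", "arguments": {"increments": [[[0.014, -0.121, 0, 0, 0, 0, 60], [0.014, -0.121, 0, 0, 0, 0, 60], [0, 0, 0.12, 0, 0, -0.037, 60], [0, 0, 0.16, 0, 0, -0.037, 100], [0, 0, 0.16, 0, 0, 0, 130], [0, 0, 0.16, 0, 0, 0, 130], [0, 0, 0.14, 0, 0, 0, 130], [0, 0, 0.06, 0, 0, 0, 130], [0, 0, 0.056, 0, 0, 0, 130], [0, 0, 0, 0, 0, 0, 130], [0, 0, 0, 0, 0, 0, 255], [0, 0, 0, 0, 0, 0, 255], [0, 0, 0, 0, 0, 0, 255], [0, 0, 0, 0, 0, 0, 255], [0, 0, 0, 0, 0, 0, 255], [0, 0, 0, 0, 0, 0, 255]]]}}

```text
clock: 32.3
tcp_pos: [0.4404, -0.1094, 0.0017]
orientation: [0.0, -0.102, 0.995, -0.0]
wrist_force: [-0.1, 0.6, 3.5]
finger_gap: 0.0282
grip_force: 59.4
```

{"name": "jog_arm", "arguments": {"increments": [[[0, 0, -0.1, 0, 0, 0, 255], [0, 0, -0.16, 0, 0, 0, 255], [0, 0, -0.16, 0, 0, 0.037, 255], [0, 0, -0.16, 0, 0, 0.037, 255], [0, 0, -0.16, 0, 0, 0, 255], [0, 0, -0.16, 0, 0, 0, 255], [-0.076, -0.119, 0, 0, 0, 0, 255], [-0.076, -0.119, 0, 0, 0, 0, 255], [-0.076, -0.119, 0, 0, 0, 0, 255], [-0.076, -0.119, 0, 0, 0, 0, 255], [-0.076, -0.119, 0, 0, 0, 0, 255], [0, 0, 0, 0, 0, 0, 255], [0, 0, 0, 0, 0, 0, 255]]]}}

```text
clock: 33.6
tcp_pos: [0.5303, -0.261, 0.2254]
orientation: [-0.001, 0.015, 1.0, 0.001]
wrist_force: [-0.2, 0.4, -0.8]
finger_gap: 0.0279
grip_force: 59.3
```

```bash
python3 over.py green .573 -.262
```

```text
tcp [ 0.5303 -0.261   0.2254] gap 0.02790474382931589 59.31796610355377 yaw 178.28678462649177
tag_green_eye [278. 349.] 0.92 [ 0.5757 -0.2612  0.2304]
expected eye px [276.2495 343.299 ] nose px [276.434  286.0859] bowl px [276.7984 266.8936]
```

{"name": "jog_arm", "arguments": {"increments": [[[0.003, 0, 0.08, 0, 0, 0, 255], [0, 0, 0.08, 0, 0, 0, 255], [0, 0, 0.07, 0, 0, 0, 255], [0, 0, 0.03, 0, 0, 0, 255], [0, 0, 0.03, 0, 0, 0, 255], [0, 0, 0, 0, 0, 0, 255]]]}}

```text
clock: 34.35
tcp_pos: [0.5296, -0.2601, 0.1535]
orientation: [-0.0, 0.014, 1.0, 0.0]
wrist_force: [0.3, 0.9, -0.1]
finger_gap: 0.0279
grip_force: 59.3
```

{"name": "jog_arm", "arguments": {"increments": [[[0, 0, 0.03, 0, 0, 0, 255], [0, 0, 0.03, 0, 0, 0, 255], [0, 0, 0.03, 0, 0, 0, 255], [0, 0, 0.03, 0, 0, 0, 255], [0, 0, 0.03, 0, 0, 0, 255], [0, 0, 0.027, 0, 0, 0, 255], [0, 0, 0, 0, 0, 0, 255], [0, 0, 0, 0, 0, 0, 255]]]}}

```text
clock: 35.15
tcp_pos: [0.5298, -0.2605, 0.1091]
orientation: [-0.0, 0.014, 1.0, 0.0]
wrist_force: [0.3, -0.5, -0.1]
finger_gap: 0.0284
grip_force: 59.3
```

{"name": "jog_arm", "arguments": {"increments": [[[0, 0, 0, 0, 0, 0, 100], [0, 0, 0, 0, 0, 0, 100], [0, 0, 0, 0, 0, 0, 100], [0, 0, 0, 0, 0, 0, 100], [0, 0, 0, 0, 0, 0, 100], [0.1, 0, -0.1, 0, 0, 0, 100], [0.1, 0, -0.16, 0, 0, 0, 60], [0.1, 0.1, -0.16, 0, 0, 0, 60], [0.04, 0.045, 0, 0, 0, 0, 60], [0, 0, 0, 0, 0, 0, 60], [0, 0, 0, 0, 0, 0, 60]]]}}

```text
clock: 36.25
tcp_pos: [0.4477, -0.2238, 0.212]
orientation: [0.0, 0.014, 1.0, -0.0]
wrist_force: [0.7, -0.7, -0.4]
finger_gap: 0.0654
grip_force: 0.0
```

```bash
python3 tag.py yellow
```

```text
[(array([277.3, 177.6]), 0.87), (array([467.8, 187.3]), 0.24)] [(array([279.9, 215.6]), 0.62)]
cut 0.69 [277.6, 184.3] ((276.73858642578125, 191.135986328125), (71.19520568847656, 26.298280715942383), 79.87532806396484)
tcp [ 0.4477 -0.2238  0.212 ] grip [ 0.4394 -0.2224] eye [ 0.4861 -0.2205] len 0.04676758638218635 yaw 2.322542897460588
grip via eye [ 0.4441 -0.2222]
move tool units [ 0.024   0.0053 -0.    ] turn tool z -0.02204470760653791 yaw tool 178.35449552828376
```

{"name": "jog_arm", "arguments": {"increments": [[[0.018, 0.005, 0.12, 0, 0, -0.03, 60], [0, 0, 0.16, 0, 0, 0, 100], [0, 0, 0.16, 0, 0, 0, 130], [0, 0, 0.16, 0, 0, 0, 130], [0, 0, 0.12, 0, 0, 0, 130], [0, 0, 0.06, 0, 0, 0, 130], [0, 0, 0.058, 0, 0, 0, 130], [0, 0, 0, 0, 0, 0, 130], [0, 0, 0, 0, 0, 0, 255], [0, 0, 0, 0, 0, 0, 255], [0, 0, 0, 0, 0, 0, 255], [0, 0, 0, 0, 0, 0, 255], [0, 0, 0, 0, 0, 0, 255], [0, 0, 0, 0, 0, 0, 255]]]}}

```text
clock: 37.85
tcp_pos: [0.4432, -0.2223, 0.0028]
orientation: [0.0, -0.033, 0.999, -0.0]
wrist_force: [0.1, -0.5, -0.6]
finger_gap: 0.0279
grip_force: 58.9
```

{"name": "jog_arm", "arguments": {"increments": [[[0, 0, -0.1, 0, 0, 0, 255], [0, 0, -0.16, 0, 0, 0, 255], [0, 0, -0.16, 0, 0, 0.03, 255], [0, 0, -0.16, 0, 0, 0, 255], [0, 0, -0.16, 0, 0, 0, 255], [0, 0, -0.15, 0, 0, 0, 255], [-0.089, 0.0325, 0, 0, 0, 0, 255], [-0.089, 0.0325, 0, 0, 0, 0, 255], [-0.089, 0.0325, 0, 0, 0, 0, 255], [-0.089, 0.0325, 0, 0, 0, 0, 255], [0, 0, 0, 0, 0, 0, 255], [0, 0, 0, 0, 0, 0, 255]]]}}

```text
clock: 39.05
tcp_pos: [0.5328, -0.192, 0.2246]
orientation: [-0.001, 0.014, 1.0, 0.0]
wrist_force: [-0.2, 0.2, -0.5]
finger_gap: 0.0283
grip_force: 59.1
```

```bash
python3 over.py yellow .5755 -.1935
```

```text
tcp [ 0.5328 -0.192   0.2246] gap 0.028331821848950133 59.086042642593384 yaw 178.39747905865843
tag_yellow_eye [279. 348.] 0.93 [ 0.5776 -0.1915  0.2296]
tag_yellow_eye [120. 270.] 0.69 [ 0.5261 -0.2716  0.2296]
expected eye px [276.2486 343.2998] nose px [275.791 286.719] bowl px [276.3228 267.3162]
```

{"name": "jog_arm", "arguments": {"increments": [[[0.004, -0.003, 0.08, 0, 0, 0, 255], [0, 0, 0.08, 0, 0, 0, 255], [0, 0, 0.07, 0, 0, 0, 255], [0, 0, 0.03, 0, 0, 0, 255], [0, 0, 0.03, 0, 0, 0, 255], [0, 0, 0, 0, 0, 0, 255]]]}}

```text
clock: 39.8
tcp_pos: [0.5315, -0.1931, 0.1521]
orientation: [-0.0, 0.015, 1.0, 0.0]
wrist_force: [-0.3, 0.9, 0.3]
finger_gap: 0.0283
grip_force: 59.1
```

{"name": "jog_arm", "arguments": {"increments": [[[0, 0, 0.03, 0, 0, 0, 255], [0, 0, 0.03, 0, 0, 0, 255], [0, 0, 0.03, 0, 0, 0, 255], [0, 0, 0.03, 0, 0, 0, 255], [0, 0, 0.03, 0, 0, 0, 255], [0, 0, 0.022, 0, 0, 0, 255], [0, 0, 0, 0, 0, 0, 255], [0, 0, 0, 0, 0, 0, 255]]]}}

```text
clock: 40.6
tcp_pos: [0.5318, -0.193, 0.1092]
orientation: [-0.0, 0.014, 1.0, 0.0]
wrist_force: [-0.2, 0.1, -0.2]
finger_gap: 0.0282
grip_force: 59.1
```

{"name": "jog_arm", "arguments": {"increments": [[[0, 0, 0, 0, 0, 0, 100], [0, 0, 0, 0, 0, 0, 100], [0, 0, 0, 0, 0, 0, 100], [0, 0, 0, 0, 0, 0, 100], [0, 0, 0, 0, 0, 0, 100], [0.1, 0, -0.1, 0, 0, 0, 100], [0.1, 0, -0.16, 0, 0, 0, 60], [0.1, 0.1, -0.16, 0, 0, 0, 60], [0, 0.16, 0, 0, 0, 0, 60], [0, 0.16, 0, 0, 0, 0, 60], [0, 0.16, 0, 0, 0, 0, 60], [0, 0.16, 0, 0, 0, 0, 60], [0, 0.04, 0, 0, 0, 0, 60], [0, 0, 0, 0, 0, 0, 60]]]}}

```text
clock: 42.0
tcp_pos: [0.4641, 0.0036, 0.2122]
orientation: [0.0, 0.013, 1.0, -0.0]
wrist_force: [-0.3, 0.2, -0.2]
finger_gap: 0.065
grip_force: 0.0
```

```bash
python3 tag.py blue
```

```text
[(array([274.9, 174.6]), 0.56)] [(array([259.7, 208.9]), 0.89)]
cut 0.67 [273.9, 180.1] ((271.02587890625, 187.93966674804688), (27.04912567138672, 72.34984588623047), 23.198591232299805)
tcp [0.4641 0.0036 0.2122] grip [0.4522 0.0023] eye [ 0.4934 -0.017 ] len 0.04553573952273134 yaw -25.14513356880986
grip via eye [0.4554 0.0008]
move tool units [ 0.0412 -0.0092 -0.    ] turn tool z 0.131510389559167 yaw tool 178.5267365518402
```

{"name": "jog_arm", "arguments": {"increments": [[[0.04, -0.009, 0, 0, 0, 0, 60], [0, 0, 0.12, 0, 0, 0.042, 60], [0, 0, 0.16, 0, 0, 0.042, 100], [0, 0, 0.16, 0, 0, 0.042, 130], [0, 0, 0.16, 0, 0, 0, 130], [0, 0, 0.12, 0, 0, 0, 130], [0, 0, 0.06, 0, 0, 0, 130], [0, 0, 0.058, 0, 0, 0, 130], [0, 0, 0, 0, 0, 0, 130], [0, 0, 0, 0, 0, 0, 255], [0, 0, 0, 0, 0, 0, 255], [0, 0, 0, 0, 0, 0, 255], [0, 0, 0, 0, 0, 0, 255], [0, 0, 0, 0, 0, 0, 255], [0, 0, 0, 0, 0, 0, 255]]]}}

```text
clock: 43.7
tcp_pos: [0.4545, 0.0004, 0.0029]
orientation: [0.0, 0.211, 0.978, -0.0]
wrist_force: [-0.8, 0.4, 2.4]
finger_gap: 0.028
grip_force: 59.5
```

{"name": "jog_arm", "arguments": {"increments": [[[0, 0, -0.1, 0, 0, 0, 255], [0, 0, -0.16, 0, 0, 0, 255], [0, 0, -0.16, 0, 0, -0.0422, 255], [0, 0, -0.16, 0, 0, -0.0422, 255], [0, 0, -0.16, 0, 0, -0.0422, 255], [0, 0, -0.15, 0, 0, 0, 255], [-0.0834, -0.12, 0, 0, 0, 0, 255], [-0.0834, -0.12, 0, 0, 0, 0, 255], [-0.0834, -0.12, 0, 0, 0, 0, 255], [-0.0834, -0.12, 0, 0, 0, 0, 255], [0, 0, 0, 0, 0, 0, 255], [0, 0, 0, 0, 0, 0, 255]]]}}

```text
clock: 44.9
tcp_pos: [0.534, -0.1222, 0.2243]
orientation: [-0.001, 0.014, 1.0, 0.0]
wrist_force: [-0.3, 0.9, 0.7]
finger_gap: 0.0276
grip_force: 59.4
```

```bash
python3 over.py blue .5765 -.1235
```

```text
tcp [ 0.534  -0.1222  0.2243] gap 0.027634262024972486 59.38656449317932 yaw 178.37801117306526
tag_blue_eye [275. 344.] 0.94 [ 0.5762 -0.1242  0.2293]
expected eye px [276.2493 343.2992] nose px [276.0401 286.706 ] bowl px [276.4912 267.3011]
```

{"name": "jog_arm", "arguments": {"increments": [[[0, 0, 0.08, 0, 0, 0, 255], [0, 0, 0.08, 0, 0, 0, 255], [0, 0, 0.07, 0, 0, 0, 255], [0, 0, 0.03, 0, 0, 0, 255], [0, 0, 0.03, 0, 0, 0, 255], [0, 0, 0, 0, 0, 0, 255]]]}}

```text
clock: 45.65
tcp_pos: [0.534, -0.1213, 0.1523]
orientation: [-0.0, 0.013, 1.0, 0.0]
wrist_force: [0.3, 0.2, -0.6]
finger_gap: 0.028
grip_force: 59.4
```

{"name": "jog_arm", "arguments": {"increments": [[[0, 0, 0.03, 0, 0, 0, 255], [0, 0, 0.03, 0, 0, 0, 255], [0, 0, 0.03, 0, 0, 0, 255], [0, 0, 0.03, 0, 0, 0, 255], [0, 0, 0.03, 0, 0, 0, 255], [0, 0, 0.022, 0, 0, 0, 255], [0, 0, 0, 0, 0, 0, 255], [0, 0, 0, 0, 0, 0, 255]]]}}

```text
clock: 46.45
tcp_pos: [0.5342, -0.1218, 0.1092]
orientation: [-0.0, 0.014, 1.0, 0.0]
wrist_force: [0.4, 1.0, -0.0]
finger_gap: 0.0284
grip_force: 59.4
```

{"name": "jog_arm", "arguments": {"increments": [[[0, 0, 0, 0, 0, 0, 100], [0, 0, 0, 0, 0, 0, 100], [0, 0, 0, 0, 0, 0, 100], [0, 0, 0, 0, 0, 0, 100], [0, 0, 0, 0, 0, 0, 100], [0.1, 0, -0.1, 0, 0, 0, 100], [0.1, 0, -0.16, 0, 0, 0, 100], [0.1, 0.1, -0.16, 0, 0, 0, 100], [0, 0.16, 0, 0, 0, 0, 140], [0, 0.16, 0, 0, 0, 0, 140], [0, 0.16, 0, 0, 0, 0, 140], [0, 0.16, 0, 0, 0, 0, 140], [0, 0, 0, 0, 0, 0, 140]]]}}

```text
clock: 47.75
tcp_pos: [0.4654, 0.0673, 0.2122]
orientation: [0.0, 0.011, 1.0, 0.001]
wrist_force: [0.4, -0.5, -0.1]
finger_gap: 0.0387
grip_force: 0.0
```

Run:
```python
from h import *
c=cam('side'); save(c,'side_f.png'); c=cam('wrist'); save(c,'wrist_f.png'); c=cam('scene'); save(c,'scene_f.png')
a=cv2.imread('pics/side_f.png')[165:285,235:415]; b=cv2.imread('pics/scene_f.png')[165:285,230:410]
cv2.imwrite('pics/m2.png',cv2.resize(np.vstack([a,b]),(798,532*2//2),interpolation=cv2.INTER_CUBIC))
print(env.get_state()['tcp_pos'])
```

```text
[0.46576703 0.06343168 0.2119614 ]
```

View pics/m2.png

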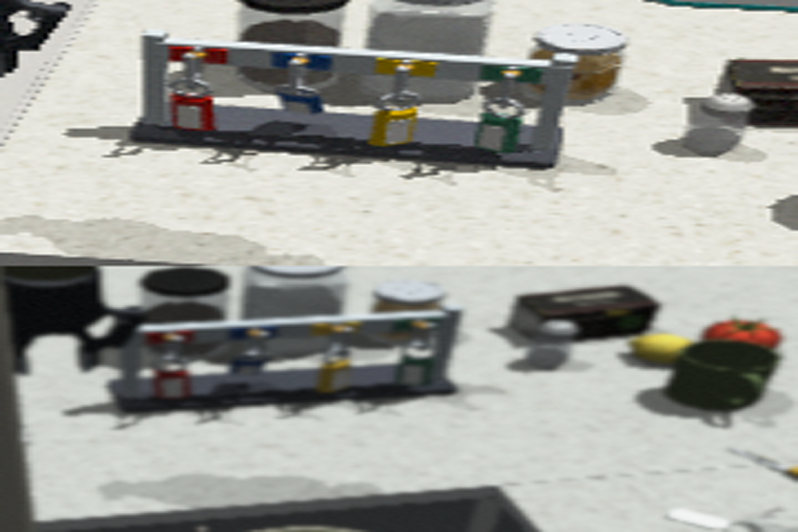

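All four tags hang on their own hooks; blue was still swinging when the picture was taken. Now back to the tester.

{"name": "jog_arm", "arguments": {"increments": [[[0.02, 0.168, 0, 0, 0, 0, 140], [0.02, 0.168, 0, 0, 0, 0, 140], [0.02, 0.168, 0, 0, 0, 0, 140], [0.018, 0.168, 0, 0, 0, 0, 140], [0, 0, 0.1, 0, 0, -0.025, 140], [0, 0, 0.1, 0, 0, 0, 140], [0, 0, 0, 0, 0, 0, 140], [0, 0, 0, 0, 0, 0, 140], [0, 0, 0, 0, 0, 0, 140]]]}}

```text
clock: 48.8
tcp_pos: [0.4521, 0.2313, 0.1632]
orientation: [0.001, -0.025, 1.0, 0.0]
wrist_force: [-0.4, -0.6, -0.4]
finger_gap: 0.0389
grip_force: 0.0
```

```bash
rm db.pkl; python3 look.py w9
```

```text
tcp [0.4521 0.2313 0.1632] [ 0.0009 -0.0248  0.9997  0.0002] 48.8
isolator_grip [444.7 224.4] 0.56 [0.4454 0.358  0.092 ]
tester_grip [278.9 223.2] 0.88 [0.4506 0.2333 0.092 ]
```

View pics/w9.png

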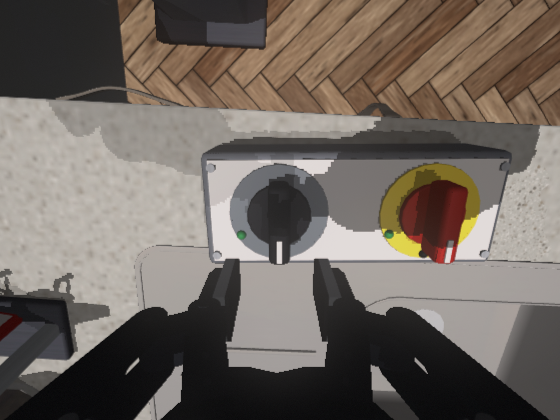

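Both handles are as they should be: tester pointer at (279,250) off, isolator bar near (445,225) pointing away, off.

{"name": "jog_arm", "arguments": {"increments": [[[0.006, 0.008, 0.1, 0, 0, 0, 140], [0, 0, 0.1, 0, 0, 0, 140], [0, 0, 0.06, 0, 0, 0, 140], [0, 0, 0.058, 0, 0, 0, 140], [0, 0, 0, 0, 0, 0, 255], [0, 0, 0, 0, 0, 0, 255], [0, 0, 0, 0, 0, 0, 255], [0, 0, 0, 0, 0, 0, 255], [0, 0, 0, 0, 0, 0, 255], [0, 0, 0, 0, 0, 0, 255]]], "force": 30}}

```text
clock: 50.05
tcp_pos: [0.4487, 0.2332, 0.0823]
orientation: [-0.001, -0.026, 1.0, -0.001]
wrist_force: [-1.7, -4.6, -5.2]
finger_gap: 0.0151
grip_force: 32.0
```

{"name": "jog_arm", "arguments": {"increments": [[[0, 0, 0, 0, 0, 0.041, 255], [0, 0, 0, 0, 0, 0.041, 255], [0, 0, 0, 0, 0, 0.041, 255], [0, 0, 0, 0, 0, 0.041, 255], [0, 0, 0, 0, 0, 0.041, 255], [0, 0, 0, 0, 0, 0.041, 255], [0, 0, 0, 0, 0, 0.041, 255], [0, 0, 0, 0, 0, 0.041, 255], [0, 0, 0, 0, 0, 0, 255], [0, 0, 0, 0, 0, 0, 170], [0, 0, 0, 0, 0, 0, 170], [0, 0, 0, 0, 0, 0, 170], [0, 0, 0, 0, 0, 0, 170], [0, 0, 0, 0, 0, 0, 170], [0, 0, 0, 0, 0, 0, 255], [0, 0, 0, 0, 0, 0, 255], [0, 0, 0, 0, 0, 0, 255], [0, 0, 0, 0, 0, 0, 255], [0, 0, 0, 0, 0, 0, 255]]]}}

```text
clock: 51.95
tcp_pos: [0.4497, 0.2342, 0.0828]
orientation: [0.0, 0.47, 0.883, 0.001]
wrist_force: [1.3, 0.9, 3.9]
finger_gap: 0.0156
grip_force: 32.3
```

{"name": "jog_arm", "arguments": {"increments": [[[0, 0, 0, 0, 0, -0.041, 255], [0, 0, 0, 0, 0, -0.041, 255], [0, 0, 0, 0, 0, -0.041, 255], [0, 0, 0, 0, 0, -0.041, 255], [0, 0, 0, 0, 0, -0.041, 255], [0, 0, 0, 0, 0, -0.041, 255], [0, 0, 0, 0, 0, -0.041, 255], [0, 0, 0, 0, 0, -0.041, 255], [0, 0, 0, 0, 0, 0, 255], [0, 0, 0, 0, 0, 0, 255], [0, 0, 0, 0, 0, 0, 140], [0, 0, 0, 0, 0, 0, 140], [0, 0, 0, 0, 0, 0, 140], [0, 0, 0, 0, 0, 0, 140], [0, 0, -0.16, 0, 0, 0, 140], [0, 0, -0.16, 0, 0, 0, 140], [0, 0, -0.16, 0, 0, 0, 140], [0, 0, 0, 0, 0, 0, 140]]]}}

```text
clock: 53.75
tcp_pos: [0.4523, 0.2351, 0.208]
orientation: [0.005, -0.026, 1.0, 0.001]
wrist_force: [0.6, -0.3, 0.3]
finger_gap: 0.0386
grip_force: 0.0
```

Run:
```python
from h import *
a=cam('wrist'); save(a,'wl.png'); b=cam('side'); save(b,'sl.png')
A=cv2.imread('pics/wl.png')[100:300,150:530]; B=cv2.imread('pics/sl.png')[165:265,235:425]
cv2.imwrite('pics/m3.png',np.vstack([cv2.resize(A,(570,300)),cv2.resize(B,(570,300),interpolation=cv2.INTER_CUBIC)]))
```

```text
(no output)
```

View pics/m3.png

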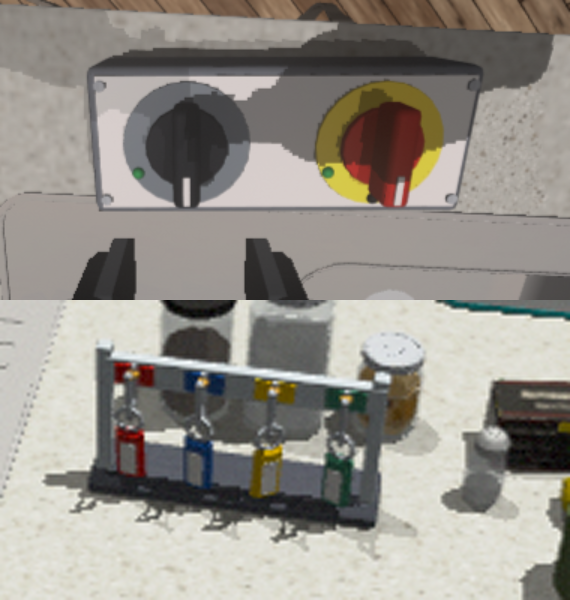

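Both handles point away from the robot (off), all four tags hang on hooks of their own colour, and the gripper is clear.

```bash
python3 -c "
from workcell import ticket; print(ticket.hand_in())"
```

```text
the job is handed in; nothing more can be done
None
```

I handed the job in at about 54 s: the tester was proved before and after, the isolator is off, and all four tags hang on hooks of their own colour in the last pictures; hand-in returned no verdict.

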